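Dry-fit the turned lighthouse on its plinth

ROBOT

A 6-joint arm with a two-finger parallel gripper is mounted at the origin on the work surface. World frame = base frame: x ahead of the robot, y to its left, z up, the work surface at z = 0. Lengths are in m, angles in degrees, forces in N, time in s.
With the tool pointing down it reaches from about 0.3 to 0.875 m from the base axis. Payload 4.2 kg.
Tool frame: the origin (TCP) lies midway between the tips of the shut fingers; the grasp point (between the pads) lies 19 mm behind it (ctrl.tcp_to_grasp is the distance from the TCP to the grasp point, in m); z points along the fingers, y is the direction in which the jaws open and shut (so a half turn about z gives the same grasp; the last joint's range is limited). The gripper opens to 85 mm and grips with 20 to 120 N. Pads are 22 mm wide; open, the fingers measure 114 mm over their backs; the gripper's body (76 mm by 85 mm) begins 54 mm behind the grasp point. The pads swing forward as they close: fully open they stand 13 mm farther back than shut.
Start: joints at [-77.865, 18.312, 89.639, -0, 72.044, -1.146], TCP at [0.132, -0.56, 0.231] pointing down, gripper open.
Joint ranges: [-177.97, 177.97], [-48.28, 115.42], [12.27, 149.76], [-77.06, 257.06], [2.81, 150.46], [-146.56, 146.56]. Speed limits (degrees/s): [147.25, 147.25, 180, 180, 180, 180].

INTERFACE

Orientations are given as a 3x3 rotation matrix whose columns are the frame's x, y, z axes.
In Python, from workcell import ctrl gives the robot as it stands.
- The arm moves only by the shell command python3 -m crank 'ROWS' [OPENING] [FORCE]. ROWS is JSON, a list of rows, each a list of 4 numbers: the shift along the tool's x, y, z in cm, then the turn about the tool's z in rad. In form: [[dx, dy, dz, spin], ...]. A call has exactly 10 rows; each row shifts and turns the commanded pose from where the row before left it, along the tool's axes as they then stand; what a row does not reach is not made up. A row lasts 1/10 s, in which the tool goes at most 50 mm and 8.59 degrees, less where a joint would pass 70% of its speed; a pose out of reach is approached as far as the arm can. A call with a gripper value outside its range is refused whole. OPENING is the finger opening in cm, from 0 to 8.54, set as the call begins (- or left out, the last holds). The fingers move at their own pace and stop on an object; FORCE is the grip in N (left out, the last holds). Time passes only in rows, so rows that do not move let the fingers close, or fill a call up. It gives the time, the measured TCP pose, the force and the opening at its end, in the units of the state.
- ctrl.get_obs(): the state, without advancing time (a new reading comes with each control period).
- ctrl.snapshot(name): name is "side" or "top"; returns a dict with "pixels" (420x560x3 uint8, red, green, blue), "vfov" (degrees; the focal length in pixels is half the picture's height over the tangent of half this angle, whatever the lens; pixels are square), "cx", "cy" (the principal point, pixels), "D" ([k1, k2, p1, p2, k3] as OpenCV has them; the pictures are not rectified), "eye" and "attitude" of the camera in the world. Camera axes: x right, y down, z forward; pixel columns grow to the right and rows downward; lengths in m; the calibration is good to about 2 mm. A picture is of the moment at which its call begins. There is no depth.
- ctrl.close_job(): hands the job in, once; it reports no verdict.
The state is a dict: "time": time; "joint_positions": joint angles; "joint_velocities": joint speeds; "joint_torque": joint torques, N m; "tool_pos": TCP position; "tcp_rot": TCP orientation; "force": force on the tool from outside, world axes, zero at the start; "ft_torque": the same for the moment, N m; "gripper_width": opening from 0.0 (shut) to 1.0 (fully open).
Only numpy, scipy, OpenCV 4.12 (cv2) and the standard library are available. Lean on these libraries where they do the work, as an engineer would, in place of code of your own. Each camera call takes 0.05 s, during which the arm holds its last target. There are 200 camera calls.

TASK

Dry-fit the turned wooden lighthouse on the round dark walnut plinth, one part at a time from the bottom up: the white drum first, then the red drum, then the yellow lantern, and last the red cap, each fully seated over the spigot below it and upright. Leave the blue cap, the carved bird, the glue bottle and the pencil cup where they are.

Things in the scene. Friction and masses are not known exactly. Their poses are not given: they have to be found in the camera images.
- white_drum: White upright round wooden drum, loose, 60 mm diameter, straight sides, 44 mm tall plus pale spigot 22 mm diameter, 8 mm tall, mid top. Central socket in the underside, 28 mm diameter, 10 mm deep: it drops over the spigot below (3 mm play all round) until the faces meet. About 80 g. Brown door, black windows. Lowest part. Origin: centre of the underside; z up. Any yaw.
- red_drum: Red upright round wooden drum, loose, 52 mm diameter, straight sides, 40 mm tall plus pale spigot 22 mm diameter, 8 mm tall, mid top. Central socket in the underside, 28 mm diameter, 10 mm deep: it drops over the spigot below (3 mm play all round) until the faces meet. About 60 g. Small black windows. Second part. Origin: centre of the underside; z up. Any yaw.
- yellow_lantern: Yellow upright round wooden drum, loose, 42 mm diameter, straight sides, 36 mm tall plus pale spigot 22 mm diameter, 8 mm tall, mid top. Central socket in the underside, 28 mm diameter, 10 mm deep: it drops over the spigot below (3 mm play all round) until the faces meet. About 40 g. Black upright bars. Third part. Origin: centre of the underside; z up. Any yaw.
- red_cap: Red round roof cap, loose, about 50 g: rim 50 mm in diameter and 14 mm tall, a shallow cone above it to 24 mm, then an upright brass knob 18 mm in diameter from 24 to 44 mm above the underside (a good grip). Central socket in the underside, 28 mm diameter, 10 mm deep. Origin: centre of the underside; z up. Any yaw. Top part.
- blue_cap: Blue round roof cap, loose, about 50 g: rim 50 mm in diameter and 14 mm tall, a shallow cone above it to 24 mm, then an upright brass knob 18 mm in diameter from 24 to 44 mm above the underside (a good grip). Central socket in the underside, 28 mm diameter, 10 mm deep. Origin: centre of the underside; z up. Any yaw. Leave it alone.
- walnut_plinth: Round dark-brown walnut plinth, 90 mm in diameter, fixed to the table, 16 mm thick; pale spigot 22 mm diameter, 8 mm tall, mid top (to 24 mm). Origin: centre of the underside; z up. The lighthouse stands on this one.
- maple_plinth: Square pale maple plinth, 80 by 80 mm, fixed to the table, 16 mm thick; pale spigot 22 mm diameter, 8 mm tall, mid top (to 24 mm). Origin: centre of the underside; z up. Stays empty.
- carved_bird: Unfinished bird whittled from brown wood, about 75 mm long, 30 mm wide and 50 mm tall, loose. Origin: centre of the underside; z up. x points to its tail. Leave it alone.
- glue_bottle: White glue bottle with a blue label and orange cap, 52 mm in diameter, 150 mm tall, standing loose. Origin: centre of the underside; z up. Leave it alone.
- pencil_cup: Blue ceramic cup 72 mm in diameter and 90 mm tall with pencils that stick up to 150 mm, standing loose. Origin: centre of the underside; z up. Leave it alone.
Not all that is in view belongs to the job. Leave any green look-alike of the red_drum alone.

How it is judged:
By the outcome, as a careful person would: the job done as asked, in the order asked, and still so for the second after the job is handed in, with the robot touching nothing.
It also fails if it takes over 106 s, if anything falls off the work surface, if the arm or the gripper's body presses on something with over 40 N, if the wrist force passes 120 N, or if a joint passes its speed limit or range.

## Working session

There is one attempt and no reset: what is moved stays moved. The work goes in short steps, Python scripts to look and compute and a shell command to move; the robot and the scene stay as the last step left them, time stands still between calls to the robot, and variables do not carry over. Pictures are saved under pics/ and viewed, about 12 in all and at most 16, crops included, and the job is handed in when it is done.

```bash
mkdir -p pics; ls
cat > h.py <<'E'
import numpy as np, cv2
from workcell import ctrl
def snap(n,f=None):
    s=ctrl.snapshot(n)
    if f: cv2.imwrite(f'pics/{f}.png',cv2.cvtColor(np.asarray(s['pixels']),cv2.COLOR_RGB2BGR))
    return s
def K(s):
    f=210/np.tan(np.radians(s['vfov'])/2); return np.array([[f,0,s['cx']],[0,f,s['cy']],[0,0,1.]])
def onplane(s,uv,z):
    p=cv2.undistortPoints(np.float64(uv).reshape(-1,1,2),K(s),np.float64(s['D'])).reshape(-1,2)
    d=np.c_[p,np.ones(len(p))]@np.array(s['attitude']).T; e=np.array(s['eye'])
    return e+d*((z-e[2])/d[:,2])[:,None]
def proj(s,P):
    R=np.array(s['attitude']).T; t=-R@np.array(s['eye'])
    return cv2.projectPoints(np.float64(P).reshape(-1,1,3),cv2.Rodrigues(R)[0],t,K(s),np.float64(s['D']))[0].reshape(-1,2)
E
python3 - <<'E'
from h import *
for n in('top','side'):
    s=snap(n,n+'0'); print(n,s['vfov'],s['cx'],s['cy'],s['D'],s['eye'],s['attitude'])
print(ctrl.get_obs(),ctrl.tcp_to_grasp)
E
```

```text
pics
top 54.81957810507499 276.55309466935046 213.9203951200841 [-0.00160122  0.          0.          0.          0.        ] [0.41435967 0.00773922 1.04508062] [[ 0.01187319 -0.98654682  0.16304722]
 [-0.99991085 -0.01271027 -0.00409174]
 [ 0.00610907 -0.1629841  -0.98660978]]
side 51.961962803684656 275.5473041246823 212.9423350485964 [-0.11111783  0.          0.          0.          0.        ] [0.17698157 0.49693124 0.63955614] [[-0.80216451 -0.42292338  0.42150672]
 [-0.59708803  0.56313806 -0.5712805 ]
 [ 0.0042414  -0.70993756 -0.70425185]]
{'time': 0.1, 'joint_positions': array([-7.78655646e+01,  1.83459744e+01,  8.97014023e+01,  1.78348740e-04,
        7.20433598e+01, -1.14394662e+00]), 'joint_velocities': array([-0.04448066, -0.15340236, -0.04593262,  0.06523657,  0.02934499,
        0.0291495 ]), 'joint_torque': array([ 4.87425896e-04, -4.16409087e+01, -2.34703374e+01, -5.70984625e-06,
        4.81784155e-03,  1.06948903e-05]), 'tool_pos': array([ 0.13199572, -0.55919195,  0.23057296]), 'tcp_rot': array([[ 9.73265829e-01,  2.29681337e-01, -3.29998354e-04],
       [ 2.29681572e-01, -9.73264597e-01,  1.54889058e-03],
       [ 3.45755444e-05, -1.58327681e-03, -9.99998746e-01]]), 'force': array([-0.01570927,  0.23827845,  0.42663984]), 'ft_torque': array([0.01152561, 0.0293344 , 0.04939116]), 'gripper_width': 0.9980728463283228} 0.0187
```

View pics/top0.png

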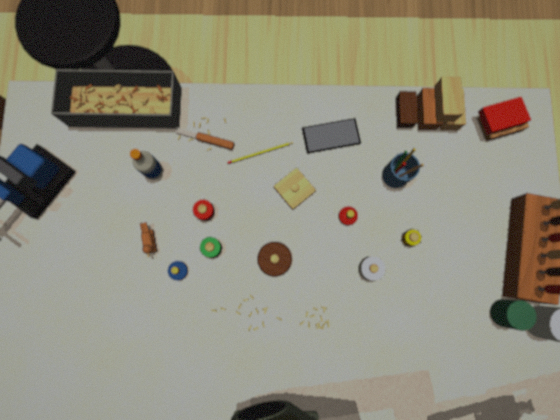

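View pics/side0.png

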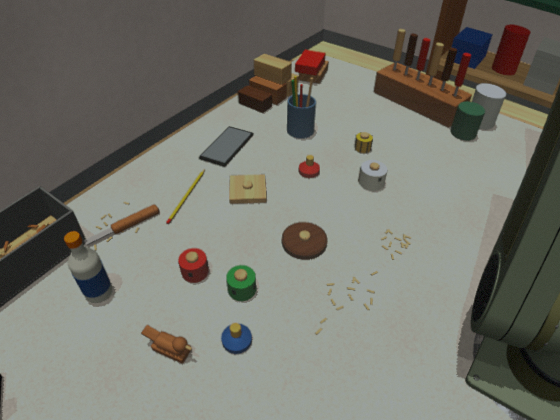

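The top view shows the walnut plinth at (275,259), white drum (371,268), red drum (203,210), yellow lantern (412,238), red cap (348,215), and the ones to avoid: green drum (210,247), blue cap (177,270), maple plinth (295,188). In the side view they are at (304,239), (373,175), (193,264), (364,142) and (309,168). The red items are (203,210), wide with a pale spigot (the drum), (348,215), with a brass knob (the cap), and (505,118), a box that isn't part of the job. I'll confirm this in a crop while measuring.

```bash
cat > meas.py <<'E'
from h import *
import sys
# name:(top px, side px, rim radius, face height, knob/spigot top height)
T={'walnut':((275,259),(304,239),.024),'white':((371,268),(373,175),.052),'red':((203,210),(193,264),.048),
'yellow':((412,238),(364,142),.044),'cap':((348,215),(309,168),.044),'green':((210,247),(241,283),.048),'blue':((177,270),(236,338),.044),'maple':((295,188),(248,187),.024)}
if __name__=='__main__':
    S={n:snap(n) for n in('top','side')}
    I={n:cv2.cvtColor(S[n]['pixels'],cv2.COLOR_RGB2HSV) for n in S}
    for k,(a,b,h) in T.items():
        out=[]
        for n,c in(('top',a),('side',b)):
            r=9 if n=='top' else 14
            x0,y0=c[0]-r,c[1]-r; w=I[n][y0:y0+2*r,x0:x0+2*r].astype(int)
            m=((w[...,0]>8)&(w[...,0]<30)&(w[...,1]>60)&(w[...,2]>120)).astype(np.uint8)
            N,L,st,ce=cv2.connectedComponentsWithStats(m)
            if N<2: out.append(None); continue
            i=1+np.argmax(st[1:,4]); uv=ce[i]+[x0,y0]
            out.append((uv.round(1),st[i,4],onplane(S[n],uv,h)[0][:2].round(4)))
        print(k,*out)
    big=[cv2.resize(cv2.cvtColor(S[n]['pixels'],cv2.COLOR_RGB2BGR)[y:y+h,x:x+w],None,fx=z,fy=z,interpolation=cv2.INTER_CUBIC) for n,x,y,w,h,z in(('top',160,165,266,120,3),('side',150,120,266,100,3))]
    big=[cv2.resize(i,(798,int(i.shape[0]*798/i.shape[1]))) for i in big]
    cv2.imwrite('pics/crop.png',cv2.resize(np.vstack(big),None,fx=.88,fy=.88))
E
python3 meas.py
```

```text
walnut (array([274.1, 258.1]), np.int32(61), array([0.4706, 0.0082])) (array([304.2, 234.4]), np.int32(72), array([0.4659, 0.0115]))
white (array([373.4, 268. ]), np.int32(55), array([ 0.4479, -0.2339])) (array([374.3, 165.3]), np.int32(39), array([ 0.4438, -0.2298]))
red (array([201.9, 208.3]), np.int32(64), array([0.5911, 0.1904])) (array([191.3, 255.8]), np.int32(88), array([0.5862, 0.1939]))
yellow (array([413.5, 236.7]), np.int32(192), array([ 0.5267, -0.3377])) (array([364. , 136.4]), np.int32(110), array([ 0.5193, -0.3256]))
cap (array([350.4, 213. ]), np.int32(54), array([ 0.5846, -0.1816])) (array([309.6, 156.7]), np.int32(29), array([ 0.5798, -0.1779]))
green (array([209.3, 246.2]), np.int32(51), array([0.4965, 0.1681])) (array([240.3, 273.7]), np.int32(94), array([0.4912, 0.1716]))
blue (array([174. , 269.8]), np.int32(35), array([0.438 , 0.2528])) (array([234.6, 327.3]), np.int32(73), array([0.4333, 0.2552]))
maple (array([294.6, 186.9]), np.int32(257), array([ 0.6545, -0.0424])) (array([247.5, 186.6]), np.int32(642), array([ 0.6422, -0.031 ]))
```

View pics/crop.png

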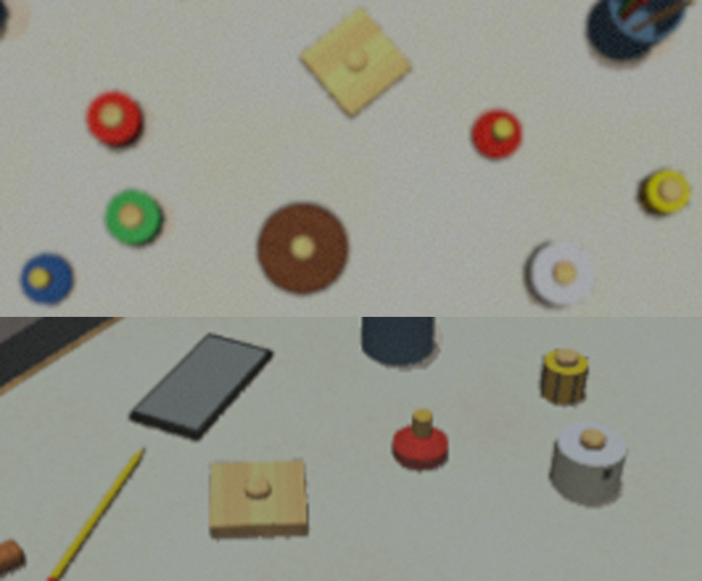

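The crop confirms it: the red drum is the wide one with the pale spigot (top view 203,210) and the red cap has the brass knob (348,215). Green and blue stay put. The two views differ by a constant of about (5,-3.5) mm, so I'll use the mean and refine it by gripping the white drum in two directions.

```bash
python3 -m crank '[[0,0,0,0.116],[0,0,0,0.116],[1.5,-1.5,0.5,0],[3.4,-3.5,0.5,0],[3.4,-3.5,0.5,0],[3.4,-3.5,0.5,0],[3.4,-3.5,0.5,0],[3.4,-3.5,0.5,0],[3.4,-3.5,0.5,0],[3.4,-3.5,0.5,0]]' 8.5 30
cat > to.py <<'E'
from h import *
import sys
o=ctrl.get_obs(); R=o['tcp_rot']; t=np.array([float(a) for a in sys.argv[1:4]])
print('t',o['time'],'pos',o['tool_pos'].round(4),'yaw',np.degrees(np.arctan2(R[1,0],R[0,0])).round(2),'tilt',R[:,2].round(4),'F',o['force'].round(1),'w',o['gripper_width'])
print('tool cm',(R.T@(t-o['tool_pos'])*100).round(2))
E
python3 to.py .446 -.232 .008
```

```text
time: 1.2
tool_pos: [0.3862, -0.2981, 0.1912]
tcp_rot: [[1.0, -0.0, 0.0], [-0.0, -1.0, -0.0], [0.0, 0.0, -1.0]]
force: [1.2, -1.1, 0.3]
gripper_width: 0.994
t 1.2 pos [ 0.3862 -0.2981  0.1912] yaw -0.02 tilt [ 3.e-04 -3.e-04 -1.e+00] F [ 1.2 -1.1  0.3] w 0.9941170268811109
tool cm [ 5.97 -6.61 18.32]
```

```bash
python3 -m crank '[[2,-2.2,1,0],[2,-2.2,2,0],[2,-2.2,3,0],[0,0,4,0],[0,0,4,0],[0,0,3,0],[0,0,1.3,0],[0,0,0,0],[0,0,0,0],[0,0,0,0]]' 8.5 30
python3 to.py .446 -.232 .008
python3 -m crank '[[0,0,0,0],[0,0,0,0],[0,0,0,0],[0,0,0,0],[0,0,0,0],[0,0,0,0],[0,0,0,0],[0,0,0,0],[0,0,0,0],[0,0,0,0]]' 4 25
python3 - <<'E'
from h import *
snap('side','s1');snap('top','t1')
E
```

```text
time: 2.2
tool_pos: [0.446, -0.2342, 0.0094]
tcp_rot: [[1.0, -0.0, 0.002], [-0.0, -1.0, -0.001], [0.002, 0.001, -1.0]]
force: [-0.8, -0.0, -0.0]
gripper_width: 0.995
t 2.2 pos [ 0.446  -0.2342  0.0094] yaw -0.02 tilt [ 0.0021 -0.0012 -1.    ] F [-0.8 -0.  -0. ] w 0.9950672919249862
tool cm [ 0.   -0.22  0.14]
time: 3.2
tool_pos: [0.4457, -0.2341, 0.0093]
tcp_rot: [[1.0, -0.0, 0.002], [-0.0, -1.0, -0.001], [0.002, 0.001, -1.0]]
force: [-1.0, 0.0, 5.9]
gripper_width: 0.697
```

View pics/s1.png

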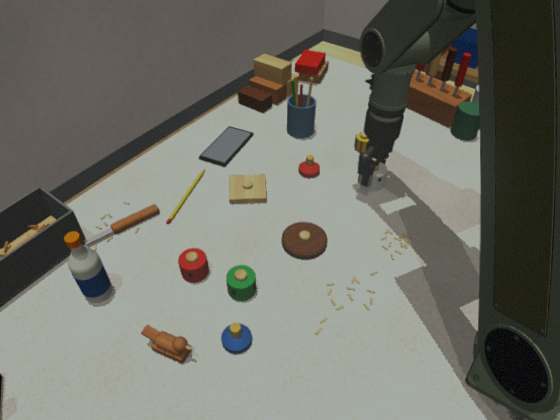

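Gripped at about 59.5 mm; the picture shows the fingers around the white drum at (373,180). Now I'll open, turn 90° and grip again to centre it in x too.

```bash
python3 -m crank '[[0,0,0,0],[0,0,0,0],[0,0,0,0],[0,0,0,0],[0,0,0,-0.13],[0,0,0,-0.13],[0,0,0,-0.13],[0,0,0,-0.13],[0,0,0,-0.13],[0,0,0,-0.13]]' 8.5 25
python3 -m crank '[[0,0,0,-0.13],[0,0,0,-0.13],[0,0,0,-0.13],[0,0,0,-0.13],[0,0,0,-0.13],[0,0,0,-0.14],[0,0,0,0],[0,0,0,0],[0,0,0,0],[0,0,0,0]]'
python3 - <<'E'
from h import *
print(ctrl.get_obs()['joint_positions'])
snap('top','t2')
E
python3 -m crank '[[0,0,0,0],[0,0,0,0],[0,0,0,0],[0,0,0,0],[0,0,0,0],[0,0,0,0],[0,0,0,0],[0,0,0,0],[0,0,0,0],[0,0,0,0]]' 4 30
python3 to.py .446 -.232 .15
```

```text
time: 4.3
tool_pos: [0.4451, -0.2337, 0.0082]
tcp_rot: [[0.707, 0.707, -0.0], [0.707, -0.707, 0.0], [-0.0, -0.0, -1.0]]
force: [-0.5, -0.2, -0.4]
gripper_width: 0.995
time: 5.3
tool_pos: [0.4452, -0.2337, 0.0083]
tcp_rot: [[0.002, 1.0, -0.0], [1.0, -0.002, -0.0], [-0.0, -0.0, -1.0]]
force: [-0.8, 0.2, -1.0]
gripper_width: 0.992
[-2.90069903e+01  2.65364398e+01  1.15234185e+02 -4.88191285e-03
  3.82293688e+01 -2.88794243e+01]
time: 6.35
tool_pos: [0.4452, -0.2338, 0.0085]
tcp_rot: [[0.001, 1.0, 0.0], [1.0, -0.001, -0.0], [-0.0, 0.0, -1.0]]
force: [-0.9, 0.6, 5.3]
gripper_width: 0.694
t 6.35 pos [ 0.4452 -0.2338  0.0085] yaw 89.94 tilt [ 2.e-04 -2.e-04 -1.e+00] F [-0.9  0.6  5.3] w 0.6936558227157963
tool cm [  0.17   0.08 -14.15]
```

The white drum is now centred on the tool. I'll let go, back off and look at it where its position is known, to calibrate the camera bias.

```bash
python3 -m crank '[[0,0,0,0],[0,0,0,0],[0,0,0,0],[0,0,-1,0],[0,0,-3,0],[0,0,-4,0],[-1,0,-4,0],[-3,0,-1,0],[-4,0,0,0],[-4,0,0,0]]' 8.5 30
python3 -m crank '[[-4,0,0,0],[-4,0,0,0],[0,0,0,0],[0,0,0,0],[0,0,0,0],[0,0,0,0],[0,0,0,0],[0,0,0,0],[0,0,0,0],[0,0,0,0]]'
cat > m2.py <<'E'
from h import *
import sys
from meas import T
# spigot/knob centres by average over several pictures; args name:topx,topy,sidex,sidey windows follow T
def m(names,k=3):
    for n,j in(('top',0),('side',1)):
        acc=np.mean([ctrl.snapshot(n)['pixels'].astype(float) for _ in range(k)],0); s=ctrl.snapshot(n)
        w0=cv2.cvtColor(acc.astype(np.uint8),cv2.COLOR_RGB2HSV).astype(int)
        cv2.imwrite(f'pics/avg_{n}.png',acc[...,::-1])
        for q in names:
            c=T[q][j]; r=9 if n=='top' else 14; x0,y0=c[0]-r,c[1]-r; w=w0[y0:y0+2*r,x0:x0+2*r]
            M=((w[...,0]>8)&(w[...,0]<(22 if q=='yellow' else 30))&(w[...,1]>60)&(w[...,2]>120)).astype(np.uint8)
            N,L,st,ce=cv2.connectedComponentsWithStats(M); i=1+np.argmax(st[1:,4]); uv=ce[i]+[x0,y0]
            print(n,q,uv.round(2),st[i,4],onplane(s,uv,T[q][2])[0][:2].round(4))
m(sys.argv[1:])
E
python3 m2.py walnut white red cap yellow green
```

```text
time: 7.35
tool_pos: [0.4453, -0.3549, 0.1401]
tcp_rot: [[-0.0, 1.0, 0.002], [1.0, 0.0, -0.002], [-0.002, 0.002, -1.0]]
force: [1.1, -1.0, -0.1]
gripper_width: 0.993
time: 8.35
tool_pos: [0.445, -0.4335, 0.1384]
tcp_rot: [[0.001, 1.0, 0.0], [1.0, -0.001, -0.0], [-0.0, 0.0, -1.0]]
force: [0.3, -0.5, 0.3]
gripper_width: 0.995
top walnut [274.19 258.08] 62 [0.4707 0.0081]
top white [373.13 268.31] 52 [ 0.4473 -0.2332]
top red [201.94 208.15] 66 [0.5913 0.1902]
top cap [350.29 213.  ] 55 [ 0.5845 -0.1814]
top yellow [410.78 237.22] 9 [ 0.5254 -0.331 ]
top green [209.31 246.22] 51 [0.4965 0.1681]
side walnut [304.24 234.39] 72 [0.4659 0.0115]
side white [374.36 165.67] 42 [ 0.4431 -0.2285]
side red [191.24 255.84] 89 [0.5862 0.194 ]
side cap [309.77 156.81] 31 [ 0.5793 -0.1777]
side yellow [364.38 135.31] 13 [ 0.5208 -0.3302]
side green [240.24 273.71] 95 [0.4912 0.1717][ WARN:0@4.381] global loadsave.cpp:1063 imwrite_ Unsupported depth image for selected encoder is fallbacked to CV_8U.
```

View pics/avg_top.png

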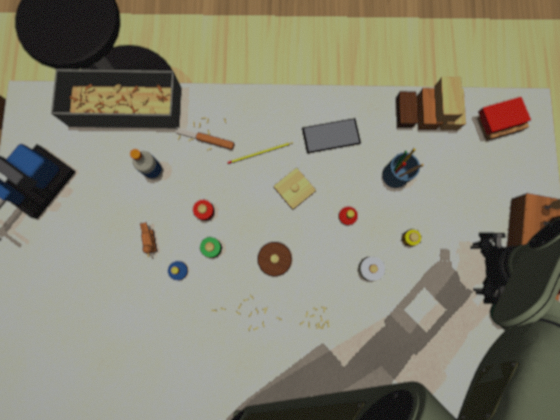

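The white drum at (373,268) wasn't disturbed. The bias against the gripped truth is top (+2.1,+0.6) mm and side (-2.1,+5.3) mm, which puts the walnut spigot at about (0.4683, 0.0069).

```bash
python3 -m crank '[[2,0,0,0],[4,0,0,0],[4,0,0,0],[4,0,0,0],[4,0,1,0],[2,0,3,0],[0,0,3,0],[0,0,3,0],[0,0,2,0],[0,0,1,0]]'
python3 -m crank '[[0,0,0,0],[0,0,0,0],[0,0,0,0],[0,0,0,0],[0,0,0,0],[0,0,0,0],[0,0,0,0],[0,0,-2,0],[0,0,-3,0],[0,0,-2,0]]' 4 35
python3 to.py .4683 .0069 .06
python3 - <<'E'
from h import *
s=ctrl.snapshot('top'); a=cv2.cvtColor(s['pixels'],cv2.COLOR_RGB2HSV).astype(int)
m=np.zeros(a.shape[:2],np.uint8); w=a[230:290,245:305]; m[230:290,245:305]=((w[...,2]<125)&(w[...,1]>80))
c=max(cv2.findContours(m,0,1)[0],key=cv2.contourArea); e=cv2.fitEllipse(c); print(e, onplane(s,e[0],.014))
E
```

```text
time: 9.75
tool_pos: [0.4444, -0.2332, 0.0067]
tcp_rot: [[0.001, 1.0, -0.002], [1.0, -0.001, 0.001], [0.001, -0.002, -1.0]]
force: [-0.5, 0.5, 1.0]
gripper_width: 0.993
time: 10.75
tool_pos: [0.4454, -0.2338, 0.0795]
tcp_rot: [[0.001, 1.0, 0.001], [1.0, -0.001, -0.0], [-0.0, 0.001, -1.0]]
force: [0.2, 0.2, -0.3]
gripper_width: 0.693
t 10.75 pos [ 0.4454 -0.2338  0.0795] yaw 89.94 tilt [ 8.e-04 -5.e-04 -1.e+00] F [ 0.2  0.2 -0.3] w 0.6934287400494437
tool cm [24.07  2.27  1.94]
((274.2594299316406, 258.7344970703125), (32.271026611328125, 32.77128219604492), 60.52421188354492) [[0.46957748 0.00790875 0.014     ]]
```

```bash
python3 -m crank '[[1.5,0.26,0,0],[3,0.25,0,0],[3,0.25,0,0],[3,0.25,0,0],[3,0.25,0,0],[3,0.25,0,0],[3,0.25,0,0],[3,0.25,0,0],[1.6,0.25,0,0],[0,0,0,0]]'
python3 -m crank '[[0,0,0.5,0],[0,0,1,0],[0,0,1,0],[0,0,0.5,0],[0,0,0,0],[0,0,0,0],[0,0,0,0],[0,0,0,0],[0,0,0,0],[0,0,0,0]]'
python3 to.py .468 .007 .0245
python3 - <<'E'
from h import *
s=snap('side'); p=s['pixels'][170:270,240:370][...,::-1]
cv2.imwrite('pics/s3.png',cv2.resize(p,None,fx=5,fy=5,interpolation=2))
E
```

```text
time: 11.8
tool_pos: [0.4668, 0.0097, 0.0769]
tcp_rot: [[-0.002, 1.0, -0.003], [1.0, 0.002, 0.0], [0.0, -0.003, -1.0]]
force: [0.3, -0.7, -1.2]
gripper_width: 0.689
time: 12.8
tool_pos: [0.4681, 0.0073, 0.0485]
tcp_rot: [[0.001, 1.0, 0.0], [1.0, -0.001, -0.0], [-0.0, 0.0, -1.0]]
force: [-0.3, -0.1, -0.9]
gripper_width: 0.694
t 12.8 pos [0.4681 0.0073 0.0485] yaw 89.95 tilt [ 4.e-04 -1.e-04 -1.e+00] F [-0.3 -0.1 -0.9] w 0.6943700859634502
tool cm [-0.03 -0.01  2.4 ]
```

View pics/s3.png

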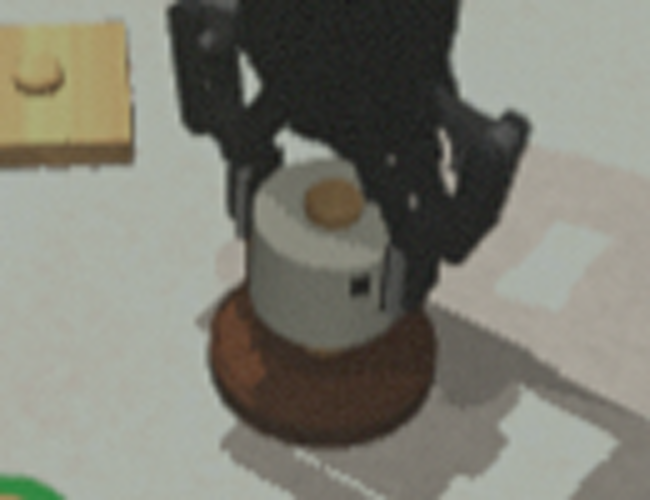

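The drum hangs upright over the plinth with the spigot beneath it. Lowering.

```bash
python3 -m crank '[[0,0,0.4,0],[0,0,0.5,0],[0,0,0.4,0],[0,0,0.3,0],[0,0,0.2,0],[0,0,0.2,0],[0,0,0.2,0],[0,0,0.1,0],[0,0,0,0],[0,0,0,0]]'
python3 to.py .468 .007 .0245
```

```text
time: 13.85
tool_pos: [0.4681, 0.0073, 0.0254]
tcp_rot: [[0.001, 1.0, 0.0], [1.0, -0.001, -0.0], [-0.0, 0.0, -1.0]]
force: [-0.1, -0.7, -1.0]
gripper_width: 0.695
t 13.85 pos [0.4681 0.0073 0.0254] yaw 89.94 tilt [ 2.e-04 -1.e-04 -1.e+00] F [-0.1 -0.7 -1. ] w 0.6953076989521383
tool cm [-0.03 -0.01  0.09]
```

```bash
python3 -m crank '[[0,0,0.1,0],[0,0,0,0],[0,0,0,0],[0,0,0,0],[0,0,0,0],[0,0,-1,0],[0,0,-3,0],[0,0,-4,0],[1,1,-4,0],[2,2,0,0]]' 8.0 30
python3 -m crank '[[3,2,0,0],[3,2,0,0],[3,2,0,0],[3,2,0,0],[2,1,0,0],[1.2,0,0,0],[0,0,0,0],[0,0,0,0],[0,0,0,0],[0,0,0,0]]'
python3 to.py .5888 .1891 .008
python3 - <<'E'
from h import *
s=snap('side'); a=s['pixels'][170:290,150:370][...,::-1]
t=snap('top'); b=t['pixels'][180:290,165:385][...,::-1]
cv2.imwrite('pics/s4.png',cv2.resize(np.vstack([a,b]),None,fx=2.6,fy=2.6,interpolation=2))
E
```

```text
time: 14.85
tool_pos: [0.5008, 0.0369, 0.1506]
tcp_rot: [[0.003, 1.0, 0.011], [1.0, -0.003, 0.0], [0.0, 0.011, -1.0]]
force: [1.0, 0.2, 0.0]
gripper_width: 0.937
time: 15.85
tool_pos: [0.5878, 0.1881, 0.1446]
tcp_rot: [[0.002, 1.0, -0.0], [1.0, -0.002, -0.0], [-0.0, -0.0, -1.0]]
force: [-0.2, -0.3, 0.4]
gripper_width: 0.939
t 15.85 pos [0.5878 0.1881 0.1446] yaw 89.88 tilt [-0.e+00 -3.e-04 -1.e+00] F [-0.2 -0.3  0.4] w 0.9391094719487169
tool cm [ 0.1   0.1  13.66]
```

View pics/s4.png

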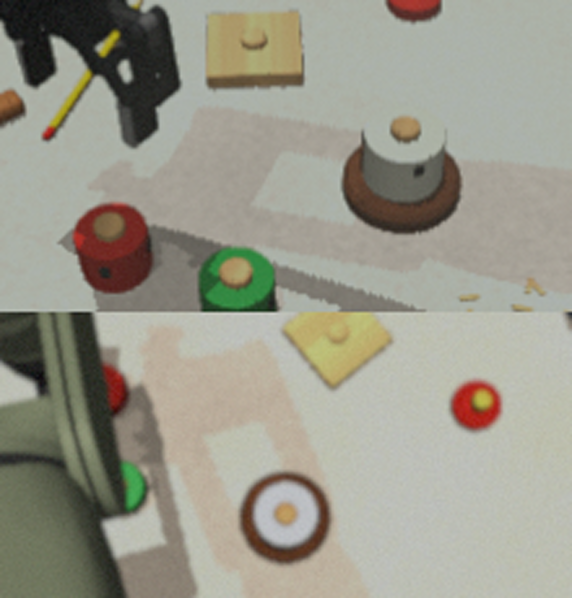

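The white drum sits flat and centred on the plinth (side view crop 404,165; top view 285,515). Next I descend on the red drum.

```bash
python3 -m crank '[[0.1,0.1,1,0],[0,0,2.5,0],[0,0,3,0],[0,0,3,0],[0,0,2.5,0],[0,0,1.5,0],[0,0,0.5,0],[0,0,0,0],[0,0,0,0],[0,0,0,0]]'
python3 to.py .5888 .1891 .005
python3 -m crank '[[0,0,0,0],[0,0,0,0],[0,0,0,0],[0,0,0,0],[0,0,0,0],[0,0,0,0],[0,0,0,0],[0,0,0,0],[0,0,0,0],[0,0,0,0]]' 3.5 35
python3 to.py .4681 .0073 .14
```

```text
time: 16.95
tool_pos: [0.59, 0.1903, 0.0054]
tcp_rot: [[0.001, 1.0, 0.002], [1.0, -0.001, 0.001], [0.001, 0.002, -1.0]]
force: [0.3, 0.7, -0.3]
gripper_width: 0.937
t 16.95 pos [0.59   0.1903 0.0054] yaw 89.94 tilt [ 2.1e-03  5.0e-04 -1.0e+00] F [ 0.3  0.7 -0.3] w 0.9373287144627604
tool cm [-0.12 -0.12  0.04]
time: 17.95
tool_pos: [0.5897, 0.1903, 0.0051]
tcp_rot: [[0.001, 1.0, 0.001], [1.0, -0.001, 0.0], [0.0, 0.001, -1.0]]
force: [-0.7, 0.3, 5.9]
gripper_width: 0.601
t 17.95 pos [0.5897 0.1903 0.0051] yaw 89.94 tilt [ 1.3e-03  3.0e-04 -1.0e+00] F [-0.7  0.3  5.9] w 0.6013184305713639
tool cm [-18.31 -12.12 -13.51]
```

```bash
python3 -m crank '[[0,0,-1,0],[0,0,-2.5,0],[0,0,-3,0],[0,0,-2.5,0],[0,0,-1.5,0],[-1.2,-1.16,0,0],[-3,-2,0,0],[-3,-2,0,0],[-3,-2,0,0],[-3,-2,0,0]]'
python3 -m crank '[[-3,-2,0,0],[-2,-1,0,0],[0,0,0,0],[0,0,0,0],[0,0,0,0],[0,0,0,0],[0,0,0.5,0],[0,0,1,0],[0,0,0.5,0],[0,0,0,0]]'
python3 to.py .4681 .0083 .0651
python3 - <<'E'
from h import *
s=snap('side'); p=s['pixels'][150:270,240:370][...,::-1]
cv2.imwrite('pics/s5.png',cv2.resize(p,None,fx=4,fy=4,interpolation=2))
E
```

```text
time: 18.95
tool_pos: [0.4963, 0.0572, 0.1094]
tcp_rot: [[0.0, 1.0, -0.0], [1.0, -0.0, -0.0], [-0.0, -0.0, -1.0]]
force: [0.9, -0.2, -1.2]
gripper_width: 0.602
time: 19.95
tool_pos: [0.4665, 0.0084, 0.088]
tcp_rot: [[0.001, 1.0, -0.003], [1.0, -0.001, -0.0], [-0.0, -0.003, -1.0]]
force: [-0.6, 0.1, -1.3]
gripper_width: 0.596
t 19.95 pos [0.4665 0.0084 0.088 ] yaw 89.96 tilt [-2.8e-03 -1.0e-04 -1.0e+00] F [-0.6  0.1 -1.3] w 0.5962046965137995
tool cm [-0.01  0.16  2.29]
```

View pics/s5.png

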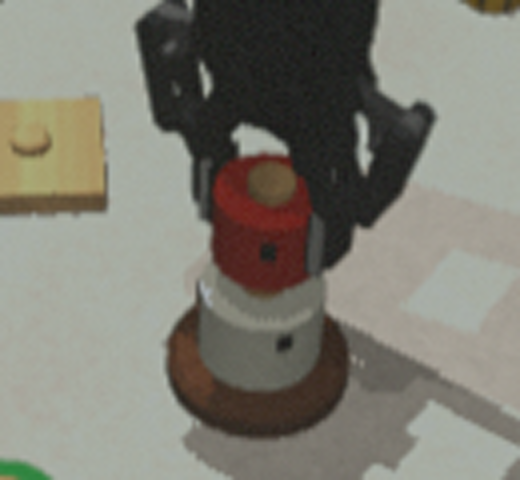

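The red drum hovers over the white one, and the pale spigot is just visible beneath it. Settling, then lowering.

```bash
python3 -m crank '[[0,0,0,0],[0,0,0,0],[0,0,0,0],[0,0,0.2,0],[0,0,0.3,0],[0,0,0.3,0],[0,0,0,0],[0,0,0,0],[0,0,0,0],[0,0,0,0]]'
python3 to.py .4681 .0083 .0651
```

```text
time: 21.0
tool_pos: [0.4675, 0.0083, 0.0814]
tcp_rot: [[0.001, 1.0, 0.0], [1.0, -0.001, -0.0], [-0.0, 0.0, -1.0]]
force: [0.2, -0.0, -0.9]
gripper_width: 0.596
t 21.0 pos [0.4675 0.0083 0.0814] yaw 89.94 tilt [ 2.e-04 -1.e-04 -1.e+00] F [ 0.2 -0.  -0.9] w 0.5960831600910554
tool cm [0.   0.06 1.63]
```

```bash
python3 -m crank '[[0,0.05,0.2,0],[0,0,0.3,0],[0,0,0.3,0],[0,0,0.2,0],[0,0,0.2,0],[0,0,0.2,0],[0,0,0.1,0],[0,0,0.05,0],[0,0,0,0],[0,0,0,0]]'
python3 to.py .4681 .0083 .0651
```

```text
time: 22.0
tool_pos: [0.468, 0.0083, 0.0659]
tcp_rot: [[0.001, 1.0, 0.0], [1.0, -0.001, -0.0], [-0.0, 0.0, -1.0]]
force: [-0.3, 0.3, -1.0]
gripper_width: 0.597
t 22.0 pos [0.468  0.0083 0.0659] yaw 89.94 tilt [ 2.e-04 -1.e-04 -1.e+00] F [-0.3  0.3 -1. ] w 0.59701467058036
tool cm [0.   0.01 0.08]
```

```bash
python3 -m crank '[[0,0,0,0],[0,0,0,0],[0,0,0,0],[0,0,0,0],[0,0,0,0],[0,0,-1,0],[0,0,-3,0],[0,0,-4,0],[0,0,-3,0],[-2,0,0,0]]' 7.5 35
python3 - <<'E'
from h import *
S={n:ctrl.snapshot(n) for n in('top','side')}; B={'top':[.0021,.0006],'side':[-.0021,.0053]}; v=[]
for n,(cx,cy) in(('top',(412,238)),('side',(364,142))):
    im=cv2.imread(f'pics/avg_{n}.png'); r=16; c=cv2.resize(im[cy-r:cy+r,cx-r:cx+r],None,fx=10,fy=10,interpolation=2)
    h=cv2.cvtColor(c,cv2.COLOR_BGR2HSV).astype(int); v.append(c)
    M=((h[...,0]>8)&(h[...,0]<40)&(h[...,2]>110)&(h[...,1]<170)&(h[...,1]>50)).astype(np.uint8)*255
    Y=((h[...,0]>8)&(h[...,0]<40)&(h[...,2]>110)&(h[...,1]>60)).astype(np.uint8)*255
    v.append(cv2.merge([M,Y,Y*0]))
    for nm,m,z in(('spig',M,.044),('yel',Y,.036)):
        N,L,st,ce=cv2.connectedComponentsWithStats(m); i=1+np.argmax(st[1:,4]); 
        k=max(cv2.findContours((L==i).astype(np.uint8),0,1)[0],key=cv2.contourArea); e=cv2.fitEllipse(k)
        uv=np.array(e[0])/10+[cx-r-.45,cy-r-.45]
        print(n,nm,st[i,4],uv,e[1],(onplane(S[n],uv,z)[0][:2]-B[n]).round(4))
cv2.imwrite('pics/y.png',np.vstack([np.hstack(v[:2]),np.hstack(v[2:])])[:600])
E
```

```text
time: 23.0
tool_pos: [0.4709, -0.0108, 0.1809]
tcp_rot: [[-0.001, 1.0, 0.01], [1.0, 0.001, 0.0], [0.0, 0.01, -1.0]]
force: [0.5, -0.8, 0.0]
gripper_width: 0.877
top spig 6754 [413.71598053 236.6182251 ] (90.71063995361328, 93.07989501953125) [ 0.5249 -0.339 ]
top yel 22431 [413.00766907 236.90431976] (162.47035217285156, 174.48753356933594) [ 0.525  -0.3399]
side spig 6116 [364.10951385 135.50533524] (71.56639862060547, 166.85104370117188) [ 0.523  -0.3344]
side yel 11851 [363.98105316 136.69208832] (95.95112609863281, 171.15391540527344) [ 0.5255 -0.3407]
```

View pics/y.png

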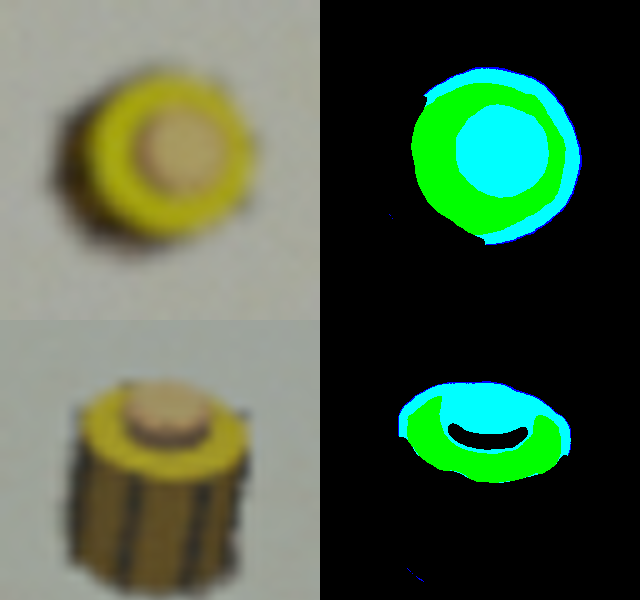

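The crop shows the yellow lantern's top cleanly; the ellipse centre puts it at about (0.525,-0.339). I'll grip it twice, once in each direction, to centre it.

```bash
python3 -m crank '[[-3,0.4,0,0],[-3.8,0.6,0,0],[-3.8,0.6,0,0],[-3.8,0.7,0,0],[-3.8,0.7,0,0],[-3.8,0.7,0,0],[-3.8,0.7,1,0],[-3.8,0.7,2,0],[-2.6,0.5,2,0],[-0.6,0.1,2,0]]' 7.5
python3 to.py .525 -.3393 .005
```

```text
time: 24.1
tool_pos: [0.5249, -0.3422, 0.1044]
tcp_rot: [[0.004, 1.0, 0.0], [1.0, -0.004, -0.0], [-0.0, 0.0, -1.0]]
force: [0.5, 0.8, 0.2]
gripper_width: 0.88
t 24.1 pos [ 0.5249 -0.3422  0.1044] yaw 89.78 tilt [ 2.e-04 -4.e-04 -1.e+00] F [0.5 0.8 0.2] w 0.8798637957376503
tool cm [0.3  0.01 9.94]
```

```bash
python3 -m crank '[[0,0,1,0],[0,0,2.5,0],[0,0,2.5,0],[0,0,2,0],[0,0,1.2,0],[0,0,0.6,0],[0,0,0,0],[0,0,0,0],[0,0,0,0],[0,0,0,0]]'
python3 -m crank '[[0,0,0,0],[0,0,0,0],[0,0,0,0],[0,0,0,0],[0,0,0,0],[0,0,0,0],[0,0,0,0],[0,0,0,0],[0,0,0,0],[0,0,0,0]]' 2.5 25
python3 -m crank '[[0,0,0,0],[0,0,0,0],[0,0,0,0],[0,0,0,0],[0,0,0,0.13],[0,0,0,0.13],[0,0,0,0.13],[0,0,0,0.13],[0,0,0,0.13],[0,0,0,0.13]]' 7.5
python3 -m crank '[[0,0,0,0.13],[0,0,0,0.13],[0,0,0,0.13],[0,0,0,0.13],[0,0,0,0.13],[0,0,0,0.14],[0,0,0,0],[0,0,0,0],[0,0,0,0],[0,0,0,0]]'
python3 -m crank '[[0,0,0,0],[0,0,0,0],[0,0,0,0],[0,0,0,0],[0,0,0,0],[0,0,0,0],[0,0,0,0],[0,0,0,0],[0,0,0,0],[0,0,0,0]]' 2.5 35
python3 to.py .468 .0078 .2
```

```text
time: 25.1
tool_pos: [0.525, -0.3401, 0.0087]
tcp_rot: [[0.001, 1.0, 0.001], [1.0, -0.001, -0.001], [-0.001, 0.001, -1.0]]
force: [0.0, 0.5, -0.0]
gripper_width: 0.878
time: 26.1
tool_pos: [0.5248, -0.34, 0.0082]
tcp_rot: [[0.001, 1.0, 0.001], [1.0, -0.001, -0.001], [-0.001, 0.001, -1.0]]
force: [-1.3, -0.4, 5.6]
gripper_width: 0.481
time: 27.1
tool_pos: [0.5245, -0.3397, 0.0076]
tcp_rot: [[0.708, 0.706, -0.0], [0.706, -0.708, 0.0], [-0.0, -0.0, -1.0]]
force: [-0.5, 0.5, -0.3]
gripper_width: 0.88
time: 28.1
tool_pos: [0.5245, -0.3398, 0.0078]
tcp_rot: [[1.0, 0.001, -0.0], [0.001, -1.0, -0.0], [-0.0, 0.0, -1.0]]
force: [0.5, 0.0, -0.7]
gripper_width: 0.879
time: 29.1
tool_pos: [0.5248, -0.3399, 0.008]
tcp_rot: [[1.0, -0.0, 0.001], [-0.0, -1.0, -0.0], [0.001, 0.0, -1.0]]
force: [0.1, -0.0, 3.5]
gripper_width: 0.478
t 29.1 pos [ 0.5248 -0.3399  0.008 ] yaw -0.01 tilt [ 5.e-04 -4.e-04 -1.e+00] F [ 0.1 -0.   3.5] w 0.4777828940124354
tool cm [ -5.67 -34.76 -19.21]
```

```bash
python3 -m crank '[[0,0,-1.2,0],[0,0,-3,0],[0,0,-4,0],[0,0,-4,0],[-0.2,-1.5,-3,0],[-0.5,-3,0,0],[-0.5,-3,0,0],[-0.5,-3,0,0],[-0.5,-3,0,0],[-0.5,-3,0,0]]'
python3 - <<'E'
from h import *
for n,B in(('top',[.0021,.0006]),('side',[-.0021,.0053])):
    s=ctrl.snapshot(n); c=proj(s,[.468,.0078,.108])[0]; r=12; x0,y0=(c-r).astype(int)
    w=cv2.cvtColor(s['pixels'],cv2.COLOR_RGB2HSV)[y0:y0+2*r,x0:x0+2*r].astype(int)
    M=((w[...,0]>8)&(w[...,0]<30)&(w[...,1]>60)&(w[...,2]>120)).astype(np.uint8)
    N,L,st,ce=cv2.connectedComponentsWithStats(M); i=1+np.argmax(st[1:,4]); uv=ce[i]+[x0,y0]
    print(n,c,uv,st[i,4],onplane(s,uv,.108)[0][:2]-B)
E
python3 to.py .468 .0078 .15
```

```text
time: 30.1
tool_pos: [0.4968, -0.1735, 0.1601]
tcp_rot: [[1.0, -0.001, -0.0], [-0.001, -1.0, 0.0], [-0.0, -0.0, -1.0]]
force: [0.7, -0.5, -1.3]
gripper_width: 0.48
top [274.3190988  257.22835874] [273.65789474 256.35526316] 76 [0.467886   0.00874983]
side [306.80346883 201.20904612] [306.40243902 203.2195122 ] 82 [0.467749   0.00732278]
t 30.2 pos [ 0.4961 -0.1716  0.1601] yaw 0.15 tilt [-0.0019  0.0017 -1.    ] F [ 0.5 -0.9  0. ] w 0.4721453112265335
tool cm [ -2.76 -17.95   1.05]
```

```bash
python3 -m crank '[[-0.5,-3,0,0],[-0.5,-3,0,0],[-0.5,-3,0,0],[-0.5,-3,0,0],[-0.5,-3,0,0],[-0.4,-2.2,0,0],[0,-1,0,0],[0,0,0,0],[0,0,0,0],[0,0,0,0]]'
python3 -m crank '[[0,0,0.5,0],[0,0,1,0],[0,0,0.8,0],[0,0,0.5,0],[0,0,0.2,0],[0,0,0,0],[0,0,0,0],[0,0,0,0],[0,0,0,0],[0,0,0,0]]'
python3 to.py .468 .008 .108
python3 - <<'E'
from h import *
s=snap('side'); p=s['pixels'][120:260,240:370][...,::-1]
cv2.imwrite('pics/s6.png',cv2.resize(p,None,fx=4,fy=4,interpolation=2))
E
```

```text
time: 31.2
tool_pos: [0.4689, 0.0062, 0.1598]
tcp_rot: [[1.0, -0.001, 0.0], [-0.001, -1.0, -0.001], [0.0, 0.001, -1.0]]
force: [-0.3, -0.5, -1.5]
gripper_width: 0.484
time: 32.2
tool_pos: [0.4688, 0.0072, 0.13]
tcp_rot: [[1.0, -0.0, 0.0], [-0.0, -1.0, -0.0], [0.0, 0.0, -1.0]]
force: [0.0, 0.4, -1.0]
gripper_width: 0.482
t 32.2 pos [0.4688 0.0072 0.13  ] yaw -0.01 tilt [ 5.e-04 -1.e-04 -1.e+00] F [ 0.   0.4 -1. ] w 0.4822996214224412
tool cm [-0.08 -0.08  2.2 ]
```

View pics/s6.png

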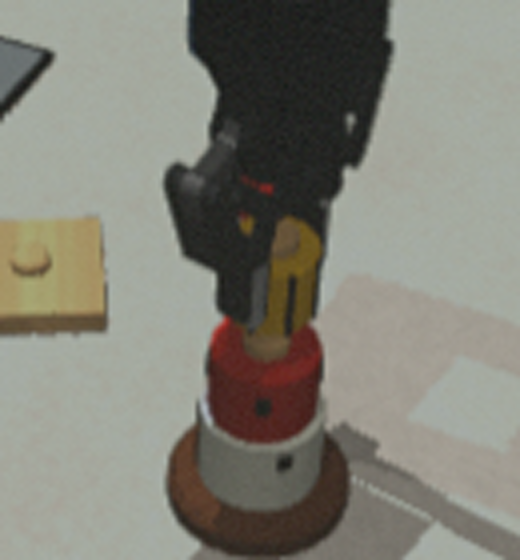

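The red drum sits flat on the white one, and the lantern hangs upright above its spigot. A small correction, then lowering.

```bash
python3 -m crank '[[-0.08,-0.08,0.3,0],[0,0,0.4,0],[0,0,0.4,0],[0,0,0.3,0],[0,0,0.2,0],[0,0,0.2,0],[0,0,0.2,0],[0,0,0.1,0],[0,0,0,0],[0,0,0,0]]'
python3 to.py .468 .008 .108
```

```text
time: 33.25
tool_pos: [0.4679, 0.008, 0.1089]
tcp_rot: [[1.0, -0.0, 0.0], [-0.0, -1.0, -0.0], [0.0, 0.0, -1.0]]
force: [-0.2, 0.6, -1.3]
gripper_width: 0.48
t 33.25 pos [0.4679 0.008  0.1089] yaw -0.01 tilt [ 2.e-04 -1.e-04 -1.e+00] F [-0.2  0.6 -1.3] w 0.479542121685258
tool cm [0.01 0.   0.09]
```

```bash
python3 -m crank '[[0,0,0,0],[0,0,0,0],[0,0,0,0],[0,0,0,0],[0,0,0,0],[0,0,-1,0],[0,0,-3,0],[0,0,-3,0],[0,0,-2,0],[1.4,2.05,0,0]]' 6.5
python3 -m crank '[[2,3.4,0,0],[2,3.4,0,0],[2,3.4,0,0],[2,3.4,0,0],[2,3.4,0,0],[0,0,0,0],[0,0,0,0],[0,0,0,0],[0,0,0,0],[0,0,0,0]]'
python3 to.py .582 -.1825 .026
python3 - <<'E'
from h import *
for n,B in(('top',[.0021,.0006]),('side',[-.0021,.0053])):
    s=ctrl.snapshot(n); c=proj(s,[.468,.008,.144])[0]; r=12; x0,y0=(c-r).astype(int)
    w=cv2.cvtColor(s['pixels'],cv2.COLOR_RGB2HSV)[y0:y0+2*r,x0:x0+2*r].astype(int)
    M=((w[...,0]>8)&(w[...,0]<30)&(w[...,1]>60)&(w[...,1]<170)&(w[...,2]>110)).astype(np.uint8)
    N,L,st,ce=cv2.connectedComponentsWithStats(M); i=1+np.argmax(st[1:,4]); uv=ce[i]+[x0,y0]
    print(n,c,uv,st[i,4],onplane(s,uv,.144)[0][:2]-B)
    if n=='side': a=s['pixels'][120:270,230:380][...,::-1]
    else: b=s['pixels'][180:330,230:380][...,::-1]
cv2.imwrite('pics/s7.png',cv2.resize(np.hstack([a,b]),None,fx=2.6,fy=2.6,interpolation=2))
E
```

```text
time: 34.25
tool_pos: [0.4827, -0.0114, 0.2028]
tcp_rot: [[1.0, 0.002, 0.007], [0.002, -1.0, 0.0], [0.007, -0.0, -1.0]]
force: [0.5, -0.2, -0.6]
gripper_width: 0.762
time: 35.25
tool_pos: [0.5814, -0.1815, 0.1993]
tcp_rot: [[1.0, 0.001, 0.0], [0.001, -1.0, -0.0], [0.0, 0.0, -1.0]]
force: [0.8, 0.4, -0.3]
gripper_width: 0.762
t 35.25 pos [ 0.5814 -0.1815  0.1993] yaw 0.06 tilt [ 2.e-04 -0.e+00 -1.e+00] F [ 0.8  0.4 -0.3] w 0.7623115746368885
tool cm [ 0.05  0.1  17.33]
top [274.23970803 256.29403968] [274.35365854 255.23170732] 82 [0.46825047 0.00717735]
side [307.87000672 186.23031773] [307.43697479 187.1092437 ] 119 [0.46941816 0.00509047]
```

View pics/s7.png

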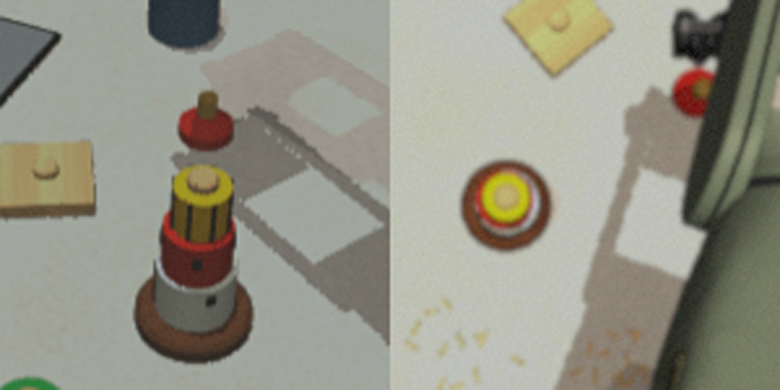

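Three parts are stacked straight and seated (side crop 203,180 for the lantern, top crop 507,196). Now the red cap's knob.

```bash
python3 -m crank '[[0.05,0.1,1,0],[0,0,3,0],[0,0,4,0],[0,0,4,0],[0,0,2.5,0],[0,0,1.5,0],[0,0,0.8,0],[0,0,0.4,0],[0,0,0,0],[0,0,0,0]]' 5
python3 to.py .582 -.1825 .026
python3 -m crank '[[0,0,0,0],[0,0,0,0],[0,0,0,0],[0,0,0,0],[0,0,0,0],[0,0,0,0],[0,0,0,0],[0,0,0,0],[0,0,0,0],[0,0,0,0]]' 0.5 20
```

```text
time: 36.35
tool_pos: [0.5829, -0.1837, 0.0277]
tcp_rot: [[1.0, -0.0, 0.002], [-0.0, -1.0, -0.001], [0.002, 0.001, -1.0]]
force: [-0.1, 0.1, -1.0]
gripper_width: 0.587
t 36.35 pos [ 0.5829 -0.1837  0.0277] yaw -0.01 tilt [ 1.7e-03 -7.0e-04 -1.0e+00] F [-0.1  0.1 -1. ] w 0.5868820713399284
tool cm [-0.09 -0.12  0.17]
time: 37.35
tool_pos: [0.5827, -0.1836, 0.0276]
tcp_rot: [[1.0, -0.0, 0.001], [-0.0, -1.0, -0.0], [0.001, 0.0, -1.0]]
force: [-1.1, 0.3, 6.0]
gripper_width: 0.198
```

```bash
python3 -m crank '[[0,0,0,0],[0,0,0,0],[0,0,0,0],[0,0,0,0],[0,0,0,-0.13],[0,0,0,-0.13],[0,0,0,-0.13],[0,0,0,-0.13],[0,0,0,-0.13],[0,0,0,-0.13]]' 5
python3 -m crank '[[0,0,0,-0.13],[0,0,0,-0.13],[0,0,0,-0.13],[0,0,0,-0.13],[0,0,0,-0.13],[0,0,0,-0.14],[0,0,0,0],[0,0,0,0],[0,0,0,0],[0,0,0,0]]'
python3 -m crank '[[0,0,0,0],[0,0,0,0],[0,0,0,0],[0,0,0,0],[0,0,0,0],[0,0,0,0],[0,0,0,0],[0,0,0,0],[0,0,0,0],[0,0,0,0]]' 0.5 35
python3 to.py .4682 .0077 .21
```

```text
time: 38.35
tool_pos: [0.5822, -0.1835, 0.0266]
tcp_rot: [[0.707, 0.707, -0.0], [0.707, -0.707, 0.0], [-0.0, -0.0, -1.0]]
force: [-0.2, -0.5, 0.3]
gripper_width: 0.583
time: 39.35
tool_pos: [0.5823, -0.1835, 0.0268]
tcp_rot: [[0.002, 1.0, -0.0], [1.0, -0.002, -0.0], [-0.0, -0.0, -1.0]]
force: [-0.3, 0.1, -0.6]
gripper_width: 0.582
time: 40.35
tool_pos: [0.5824, -0.1835, 0.0269]
tcp_rot: [[0.001, 1.0, 0.0], [1.0, -0.001, -0.0], [-0.0, 0.0, -1.0]]
force: [-0.0, 0.6, 1.1]
gripper_width: 0.194
t 40.35 pos [ 0.5824 -0.1835  0.0269] yaw 89.94 tilt [ 3.e-04 -2.e-04 -1.e+00] F [-0.   0.6  1.1] w 0.1939039780249957
tool cm [ 19.11 -11.44 -18.31]
```

```bash
python3 -m crank '[[0,0,-1,0],[0,0,-3,0],[0,0,-4,0],[0,0,-4,0],[0,0,-3.5,0],[0,0,-2.3,0],[1.1,-0.42,0,0],[2,-1.2,0,0],[3,-1.8,0,0],[3,-1.8,0,0]]'
python3 -m crank '[[3,-1.8,0,0],[3,-1.8,0,0],[2,-1.2,0,0],[1.5,-1,0,0],[0.5,-0.4,0,0],[0,0,0,0],[0,0,0.5,0],[0,0,0.5,0],[0,0,0.5,0],[0,0,0,0]]'
python3 -m crank '[[0,0,0,0],[0,0,0,0],[0,0,0,0],[0,0,0,0],[0,0,0,0],[0,0,0,0],[0,0,0,0],[0,0,0,0],[0,0,0,0],[0,0,0,0]]'
python3 to.py .4682 .0077 .1629
python3 - <<'E'
from h import *
s=snap('side'); p=s['pixels'][110:260,240:370][...,::-1]
cv2.imwrite('pics/s8.png',cv2.resize(p,None,fx=4,fy=4,interpolation=2))
E
```

```text
time: 41.35
tool_pos: [0.5282, -0.091, 0.2033]
tcp_rot: [[0.002, 1.0, -0.003], [1.0, -0.002, 0.001], [0.001, -0.003, -1.0]]
force: [0.1, 0.3, 0.1]
gripper_width: 0.195
time: 42.35
tool_pos: [0.4679, 0.0072, 0.1886]
tcp_rot: [[0.002, 1.0, -0.002], [1.0, -0.002, -0.0], [-0.0, -0.002, -1.0]]
force: [-0.6, -0.1, 0.5]
gripper_width: 0.193
time: 43.35
tool_pos: [0.4683, 0.0076, 0.1898]
tcp_rot: [[0.001, 1.0, -0.0], [1.0, -0.001, -0.0], [-0.0, -0.0, -1.0]]
force: [1.0, -0.4, -1.3]
gripper_width: 0.192
t 43.35 pos [0.4683 0.0076 0.1898] yaw 89.94 tilt [-0.e+00 -1.e-04 -1.e+00] F [ 1.  -0.4 -1.3] w 0.1923639014830589
tool cm [ 0.01 -0.01  2.69]
```

View pics/s8.png

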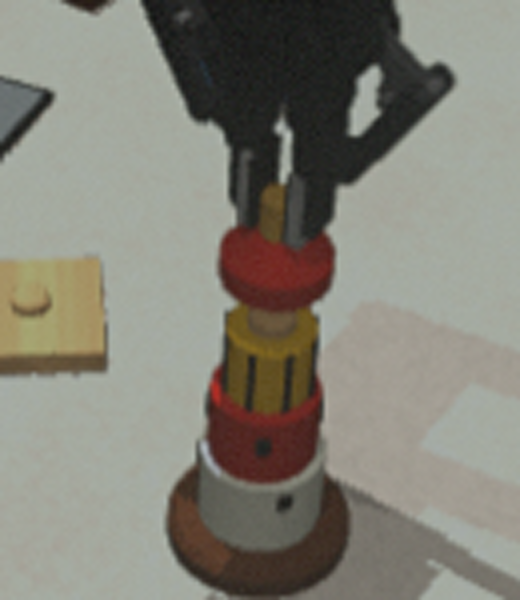

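The cap is upright and centred over the lantern's spigot. Lowering 26 mm.

```bash
python3 -m crank '[[0,0,0.4,0],[0,0,0.5,0],[0,0,0.5,0],[0,0,0.4,0],[0,0,0.3,0],[0,0,0.2,0],[0,0,0.2,0],[0,0,0.1,0],[0,0,0,0],[0,0,0,0]]'
python3 to.py .4682 .0077 .1629
```

```text
time: 44.4
tool_pos: [0.4684, 0.0076, 0.1639]
tcp_rot: [[0.001, 1.0, 0.0], [1.0, -0.001, -0.0], [-0.0, 0.0, -1.0]]
force: [-0.2, -0.4, 0.2]
gripper_width: 0.189
t 44.4 pos [0.4684 0.0076 0.1639] yaw 89.94 tilt [ 3.e-04 -1.e-04 -1.e+00] F [-0.2 -0.4  0.2] w 0.1889641330125671
tool cm [ 0.01 -0.02  0.1 ]
```

```bash
python3 -m crank '[[0,0,0.05,0],[0,0,0,0],[0,0,0,0],[0,0,0,0],[0,0,0,0],[0,0,0,0],[0,0,-1,0],[0,0,-3,0],[0,0,-4,0],[0,0,-2,0]]' 5
python3 -m crank '[[-1,0,0,0],[-3,0,0,0],[-4,0,0,0],[-4,0,0,0],[-4,0,0,0],[-4,0,0,0],[-3,0,0,0],[-1,0,0,0],[0,0,0,0],[0,0,0,0]]'
python3 - <<'E'
from h import *
a=ctrl.snapshot('side'); b=ctrl.snapshot('top')
for n,s,B in(('top',b,[.0021,.0006]),('side',a,[-.0021,.0053])):
    c=proj(s,[.468,.0077,.18])[0]; r=14; x0,y0=(c-r).astype(int)
    w=cv2.cvtColor(s['pixels'],cv2.COLOR_RGB2HSV)[y0:y0+2*r,x0:x0+2*r].astype(int)
    M=((w[...,0]>8)&(w[...,0]<32)&(w[...,1]>60)&(w[...,2]>100)).astype(np.uint8)
    N,L,st,ce=cv2.connectedComponentsWithStats(M); i=1+np.argmax(st[1:,4]); uv=ce[i]+[x0,y0]
    print(n,c,uv,st[i,4],onplane(s,uv,.18 if n=='top' else .172)[0][:2]-B)
p=cv2.resize(a['pixels'][120:260,240:370],None,fx=3.2,fy=3.2,interpolation=2)
q=cv2.resize(b['pixels'][120:310,130:300],(int(170*448/190),448))
cv2.imwrite('pics/s9.png',np.hstack([p,q])[...,::-1])
E
```

```text
time: 45.4
tool_pos: [0.4696, 0.0076, 0.2672]
tcp_rot: [[0.001, 1.0, 0.006], [1.0, -0.001, -0.0], [-0.0, 0.006, -1.0]]
force: [0.4, 0.2, -0.4]
gripper_width: 0.588
time: 46.4
tool_pos: [0.4676, -0.2315, 0.2628]
tcp_rot: [[0.001, 1.0, -0.001], [1.0, -0.001, 0.001], [0.001, -0.001, -1.0]]
force: [-0.5, 0.1, -0.1]
gripper_width: 0.584
top [274.38858756 255.28562925] [274.5  253.95] 80 [0.46873887 0.00689881]
side [309.16374267 170.07622467] [309.0877193  171.52631579] 57 [ 0.47310508 -0.00275775]
```

View pics/s9.png

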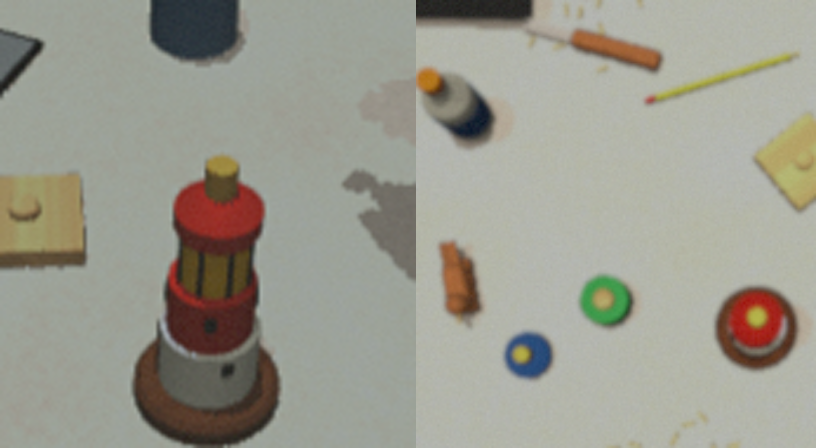

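```bash
python3 -c "
from workcell import ctrl
print(ctrl.close_job())"
```

```text
the job is handed in; nothing more can be done
None
```

The lighthouse is built on the round walnut plinth, bottom up: white drum, red drum, yellow lantern, red cap. I handed the job in at about 46.5 s, with the arm clear of everything. I gripped the white drum, the lantern and the cap in two directions to centre them; the red drum was placed from the camera measurement alone.

**Final checks:** The last side and top views show all four parts upright and flush. In the top view the cap's knob is at about (0.469, 0.007), against a placing target of (0.468, 0.008). No contact force showed while lowering any part. The blue cap, bird, glue bottle and green drum look undisturbed in the last top view. The pencil cup was only partly in view; what showed looked unmoved.

**One disagreement:** the side view put the knob at (0.473, -0.003), about 11 mm from the top view. I think that came from the height I assumed for that ray. The knob's pixel was within 1.5 px of where a fully seated cap should appear, so I did not re-measure.

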